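Hold a control box's sprung cover just below its balance point

ROBOT

A 6-joint arm with a two-finger parallel gripper is mounted at the origin on the work surface. World frame = base frame: x ahead of the robot, y to its left, z up, the work surface at z = 0. Lengths are in m, angles in rad, forces in N, time in s.
With the tool pointing down it reaches from about 0.3 to 0.875 m from the base axis. Payload 6.4 kg.
Tool frame: the origin (TCP) lies midway between the tips of the shut fingers; the grasp point (between the pads) lies r.grip_depth behind it (r.grip_depth is the distance from the TCP to the grasp point, in m); y points along the fingers, z is the direction in which the jaws open and shut, and the axes are right-handed (so a half turn about y gives the same grasp; the last joint's range is limited). The gripper opens to 85 mm and grips with 20 to 120 N. Pads are 22 mm wide; open, the fingers measure 114 mm over their backs; the gripper's body (76 mm by 85 mm) begins 54 mm behind the grasp point. The pads swing forward as they close: fully open they stand 13 mm farther back than shut.
Start: joints at [-1.383, 0.181, 1.607, -0, 1.354, -0.206], TCP at [0.221, -0.531, 0.231] pointing down, gripper open.
Joint ranges: [-2.99, 2.99], [-0.89, 2.07], [0.3, 2.58], [-1.14, 4.28], [0, 2.63], [-3.12, 3.12]. Speed limits (rad/s): [2.57, 2.57, 3.01, 3.14, 3.14, 3.14].

INTERFACE

Orientations are given as a 3x3 rotation matrix whose columns are the frame's x, y, z axes.
In Python, from rig import r gives the robot as it stands.
- The arm moves only by the tool play_rows, never from a script. Its argument "commands" is a list of rows, each a list of 2 entries, a list of its own where there are three numbers: the shift along the world's x, y, z in mm, then the turn, a rotation vector about the world's x, y, z in degrees. A call has 1 to 8 rows; each row is the pose to reach, as a shift and turn from the pose commanded when the call began; what a row does not reach only later rows make up. A row lasts 1/10 s, in which the tool goes at most 50 mm and 8.59 degrees, less where a joint would pass 70% of its speed; a pose out of reach is approached as far as the arm can. A call with a gripper value outside its range is refused whole. "claw" is the closure, from 0 (fully open) to 1 (shut), set as the call begins (left out, the last holds). The fingers move at their own pace and stop on an object; the grip force is fixed at half the most. Time passes only in rows, so rows that repeat a pose let the fingers close. It gives the time, the measured TCP pose, the force and the opening at its end, in the units of the state.
- r.get_obs(): the state, without advancing time (a new reading comes with each control period).
- r.snapshot(name): name is "scene" or "side" or "wrist"; returns a dict with "image" (420x560x3 uint8, red, green, blue), "intrinsics" (3x3 intrinsics, pixels), "cam_to_world" (4x4, takes a point from camera to world coordinates). Camera axes: x right, y down, z forward; pixel columns grow to the right and rows downward; lengths in m; the calibration is good to about 2 mm. The wrist camera is an equidistant fisheye: a pixel r from the principal point sees the ray r / f radians off the axis. A picture is of the moment at which its call begins. There is no depth.
- r.close_job(): hands the job in, once; it reports no verdict.
The state is a dict: "t": time; "joint_pos": joint angles; "joint_vel": joint speeds; "tau": joint torques, N m; "ee_pos": TCP position; "eef_rot": TCP orientation; "force": force on the tool from outside, world axes, zero at the start; "moment": the same for the moment, N m; "opening": opening from 0.0 (shut) to 1.0 (fully open).
Only numpy, scipy, OpenCV 4.12 (cv2) and the standard library are available. Lean on these libraries where they do the work, as an engineer would, in place of code of your own. Each camera call takes 0.05 s, during which the arm holds its last target. There are 200 camera calls.

TASK

I want to set the hinge springs of the control box, so take its cover by the bar handle, raise it gently until it is clearly past its balance point (the angle above which the springs would carry it open, which depends on where the motor is clamped on it), then ease it back down and stop about 6 degrees below that point. Finish while still holding it there by the handle, steady, so that it just leans shut on your grip; never let it fly open or drop, and leave the other things on the bench where they are.

Things in the scene. Friction and masses are not known exactly. Their poses are not given: they have to be found in the camera images.
- control_box: White open-topped plastic box with a hinged aluminium cover, fixed to the bench: 200 mm deep (its x), 260 mm wide (its y), 85 mm high. Origin at the centre of its underside; its x axis points from the handle side to the hinge side (roughly away from the robot), z up. It stands in a different place and yaw (within 0.45 rad) each time.
- cover (a joint): Cover angle in rad about the box's far top edge: 0 closed (start), growing as the handle side rises; open stop 1.75. Plate 4 mm thick, 260 mm wide. Cover and motor weigh 0.9 kg; hinge springs push it open with about 0.4 N m. Below the balance angle (see motor) it falls shut (1.5 to 3 N at the handle lifts it from closed), above it springs open; almost no hinge friction.
- cover_handle (a point): Middle of the cover's steel bar handle: round bar 14 mm thick along the box's y, in the plate's plane, 247 mm from the hinge line and 47 mm clear of the plate's near edge. Two 10 mm wide arms at 62 mm either side of the middle carry it, so 114 mm of bar is free. At closed it is 87 mm above the bench, nothing underneath. The bar turns with the cover.
- cover_hinge (a point): Middle of the hinge line, 87 mm above the bench, at the box's x = +100 mm, y = 0; the hinge line runs along the box's y.
- motor (a joint): Where the motor is clamped on the rail along the cover's middle, m: 0 = its centre 50 mm from the hinge line, 0.10 = 150 mm, nearer the handle. Clamped fast; it does not move in the job. The cover's balance angle in rad for this value: 0.905 at 0, 0.965 at 0.02, 1.014 at 0.04, 1.056 at 0.06, 1.091 at 0.08, 1.122 at 0.10. Within 0.1 rad of it the handle pulls under 0.5 N.
- motor_center (a point): Centre of the motor: a square steel and aluminium stepper motor, 42 x 42 mm and 38 mm high, standing on the rail 14 mm above the plate's mid-plane, its thin shaft pointing out from the cover.
- tub: Bystander: open plastic tub 120 x 150 x 70 mm, origin at the centre of its underside.
- carton: Bystander: cardboard carton 70 x 70 x 110 mm, origin at the centre of its underside.
- wrench: Bystander: wrench lying on the bench, handle to its -x.
- tool_head: Bystander: round white printed tool head, 90 mm across, 30 mm high with a short arm and screws, origin at the centre of its underside.

How it is judged:
By the outcome, as a careful person would: the job done as asked, in the order asked, and still so for the second after the job is handed in, while the arm keeps its last pose, push and grip.
It also fails if it takes over 45 s, if anything falls off the work surface, if the arm or the gripper's body presses on something with over 40 N, if the wrist force passes 120 N, or if a joint passes its speed limit or range.

## Working session

There is one attempt and no reset: what is moved stays moved. The work goes in short steps, Python scripts to look and compute and a tool call to move; the robot and the scene stay as the last step left them, time stands still between calls to the robot, and variables do not carry over. Pictures are saved under pics/ and viewed, about 8 in all and at most 12, crops included, and the job is handed in when it is done.

Besides the shell and the picture viewer there is one more tool, called after ">>>" by a JSON object that holds its "method" and its "body", one argument or row to a line. play_rows: Moves the arm, as the interface text tells. Its arguments: {"type":"object","properties":{"commands":{"type":"array","items":{"type":"array"}},"claw":{"type":"number"}},"required":["commands"]}

```bash
mkdir -p pics; ls
python3 - <<'E'
from rig import r
import cv2,numpy as np
for n in("scene","side"):
    s=r.snapshot(n); cv2.imwrite(f"pics/{n}0.png",s["image"][:,:,::-1]); np.savez(f"{n}0.npz",K=s["intrinsics"],T=s["cam_to_world"])
    print(n,s["intrinsics"].round(1).tolist(),s["cam_to_world"].round(3).tolist())
o=r.get_obs();print(o, r.grip_depth)
E
```

```text
pics
scene [[398.4, 0.0, 275.5], [0.0, 398.4, 207.4], [0.0, 0.0, 1.0]] [[0.845, 0.415, -0.338, 0.913], [0.535, -0.638, 0.554, -0.512], [0.014, -0.648, -0.761, 0.787], [0.0, 0.0, 0.0, 1.0]]
side [[418.0, 0.0, 279.5], [0.0, 418.0, 213.4], [0.0, 0.0, 1.0]] [[-0.994, -0.062, 0.087, 0.501], [-0.107, 0.595, -0.797, 0.82], [-0.002, -0.801, -0.598, 0.713], [0.0, 0.0, 0.0, 1.0]]
{'t': 0.1, 'joint_pos': array([-1.38332185e+00,  1.81495648e-01,  1.60792589e+00,  3.12951723e-05,
        1.35380394e+00, -2.06293122e-01]), 'joint_vel': array([ 0.00150524, -0.00296633, -0.00160059, -0.00107973,  0.00064529,
        0.00079399]), 'tau': array([-3.49345200e-04, -4.45880949e+01, -3.52240169e+01, -2.01392959e-04,
        4.15998307e-03,  2.94326082e-05]), 'ee_pos': array([ 0.22054298, -0.53047452,  0.23044936]), 'eef_rot': array([[-9.23472747e-01, -2.74296238e-04,  3.83663929e-01],
       [-3.83663854e-01,  1.60990551e-03, -9.23471416e-01],
       [-3.64357938e-04, -9.99998666e-01, -1.59194142e-03]]), 'force': array([-0.4873389 , -0.34399008,  0.18480997]), 'moment': array([0.01807923, 0.0457301 , 0.00332973]), 'opening': 1.0000178602917413} 0.0187
```

View pics/scene0.png

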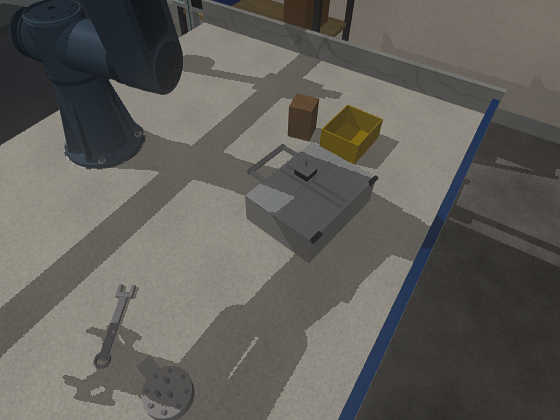

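View pics/side0.png

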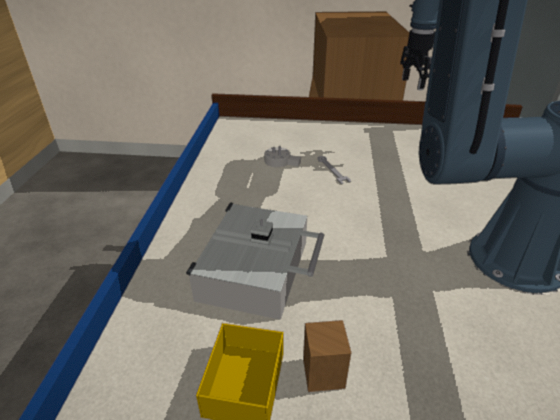

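The scene view shows the box around (310,200) with its handle at about (248,165)–(285,147) and the motor at (306,170). In the side view the handle is at about (318,235) and the motor at (261,230). I'll enlarge both.

Run:
```python
import cv2
a=cv2.imread("pics/scene0.png")[135:265,240:390]
b=cv2.imread("pics/side0.png")[195:320,180:335]
cv2.imwrite("pics/scene0c.png",cv2.resize(a,None,fx=4.5,fy=4.5,interpolation=cv2.INTER_CUBIC))
cv2.imwrite("pics/side0c.png",cv2.resize(b,None,fx=4.5,fy=4.5,interpolation=cv2.INTER_CUBIC))
```

```text
(no output)
```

View pics/scene0c.png

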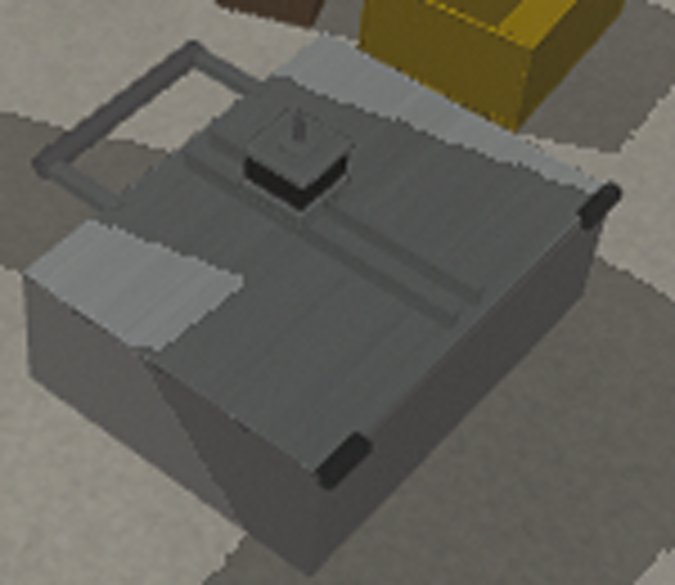

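View pics/side0c.png

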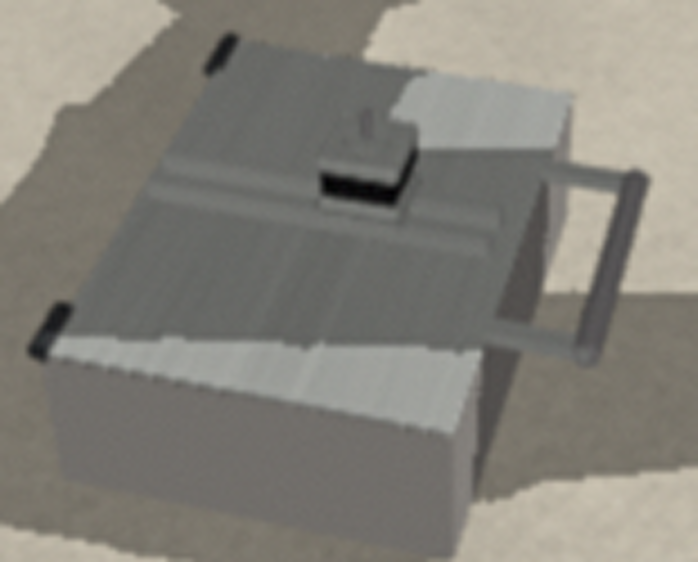

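```bash
cat > fit.py <<'E'
import cv2,numpy as np
from scipy.optimize import least_squares
C={n:np.load(f"{n}0.npz") for n in("scene","side")}
OFF={"scene":(240,135),"side":(180,195)}
def proj(n,P):
    T=np.linalg.inv(C[n]["T"]);p=P@T[:3,:3].T+T[:3,3];p=p@C[n]["K"].T;return p[:,:2]/p[:,2:]
def box(q,P):
    c,s=np.cos(q[2]),np.sin(q[2]);return np.asarray(P)@np.array([[c,s,0],[-s,c,0],[0,0,1]])+[q[0],q[1],0]
OBS=[("scene",(42,162),(-.147,-.065,.087)),("scene",(192,48),(-.147,.065,.087)),("scene",(25,272),(-.1,-.13,.089)),
("scene",(312,573),(.1,-.13,0)),("scene",(32,377),(-.1,-.13,0)),
("side",(588,355),(-.147,.065,.087)),("side",(637,178),(-.147,-.065,.087)),("side",(455,430),(-.1,.13,.089)),("side",(572,95),(-.1,-.13,.089)),
("side",(452,557),(-.1,.13,0)),("side",(65,478),(.1,.13,0))]
def res(q):
    return np.concatenate([(proj(n,box(q,[P]))[0]-((np.array(u)+.5)/4.5-.5+OFF[n])) for n,u,P in OBS])
if __name__=="__main__":
    s=least_squares(res,[.6,0,0],loss="soft_l1");q=s.x
    print(q,np.degrees(q[2]));print(res(q).reshape(-1,2).round(1).tolist())
    print("hinge",box(q,[(.1,0,.087)]),"handle",box(q,[(-.147,0,.087)]))
    np.save("q.npy",q)
    for m in(.0,.02,.04,.06,.08,.1):
        for n in C:
            x=.1-.05-m;P=[(x+a*.021,b*.021,.087+z) for z in(.014,.052) for a,b in((-1,-1),(1,-1),(1,1),(-1,1))]+[(x,0,.139)]
            print(m,n,((proj(n,box(q,P))+.5-OFF[n])*4.5-.5).round().astype(int).tolist())
E
python3 fit.py
```

```text
[ 0.64018182  0.10226835 -0.15118533] -8.662281106597968
[[0.5, 1.0], [0.9, 0.7], [-0.2, -0.3], [-0.0, 1.1], [-0.2, 0.1], [-0.0, -0.4], [0.1, 0.6], [0.1, 0.4], [0.6, -0.8], [0.7, 1.0], [-0.2, 0.3]]
hinge [[0.73904114 0.08720735 0.087     ]] handle [[0.49485861 0.12440803 0.087     ]]
0.0 scene [[348, 262], [414, 302], [461, 257], [396, 218], [355, 211], [423, 252], [472, 206], [404, 167], [413, 208]]
0.0 side [[288, 158], [211, 145], [182, 195], [261, 209], [284, 99], [206, 86], [175, 136], [256, 149], [230, 117]]
0.02 scene [[318, 243], [382, 283], [430, 238], [366, 200], [324, 192], [390, 232], [439, 187], [373, 149], [381, 190]]
0.02 side [[325, 164], [248, 151], [219, 202], [299, 215], [321, 105], [243, 92], [213, 142], [295, 156], [268, 123]]
0.04 scene [[288, 225], [351, 264], [399, 220], [336, 183], [293, 173], [358, 213], [407, 169], [342, 131], [350, 171]]
0.04 side [[362, 170], [284, 157], [257, 208], [337, 222], [360, 111], [280, 98], [252, 149], [334, 162], [306, 130]]
0.06 scene [[258, 207], [321, 245], [369, 202], [307, 165], [262, 155], [327, 194], [376, 151], [312, 114], [319, 153]]
0.06 side [[399, 176], [321, 163], [295, 215], [376, 229], [398, 117], [318, 104], [291, 155], [374, 169], [345, 136]]
0.08 scene [[229, 189], [291, 226], [339, 184], [278, 148], [233, 137], [296, 175], [345, 133], [283, 97], [289, 135]]
0.08 side [[437, 183], [358, 169], [333, 221], [415, 236], [437, 124], [356, 111], [330, 162], [414, 176], [384, 142]]
0.1 scene [[201, 171], [261, 208], [310, 167], [250, 132], [203, 120], [265, 157], [315, 116], [254, 80], [259, 118]]
0.1 side [[475, 189], [396, 176], [372, 228], [454, 242], [476, 130], [394, 117], [370, 168], [454, 183], [424, 149]]
```

```bash
cat > plan.py <<'E'
import numpy as np,json,os
from scipy.spatial.transform import Rotation as R
q=np.load("q.npy");Rb=R.from_euler("z",q[2]).as_matrix()
H=Rb@[.1,0,.087]+[q[0],q[1],0];D=.0187
def pose(th,pitch,back=0.,dz=0.):   # cover angle rad, tool pitch deg below horizontal at closed (turns with the cover), back m
    a=np.radians(pitch)+th
    y=Rb@[np.cos(a),0,-np.sin(a)];z=Rb@[np.sin(a),0,np.cos(a)]
    g=H+Rb@[-.247*np.cos(th),0,.247*np.sin(th)]
    return g+(D-back)*y+[0,0,dz],np.c_[np.cross(y,z),y,z]
def row(c,p): # shift mm, rotvec deg from commanded c
    return [[float(v) for v in ((p[0]-c[0])*1e3).round(1)],[float(v) for v in np.degrees(R.from_matrix(p[1]@c[1].T).as_rotvec()).round(1)]]
def apply(c,rw): return c[0]+np.array(rw[0])/1e3,R.from_rotvec(rw[1],degrees=True).as_matrix()@c[1]
def load(): d=np.load("cmd.npz");return d["p"],d["R"]
def save(c): np.savez("cmd.npz",p=c[0],R=c[1])
E
python3 - <<'E'
from plan import *
from rig import r
o=r.get_obs();c=(o["ee_pos"],o["eef_rot"]);save(c)
for b in(.15,.08,.0): print(b,pose(0,55,b)[0].round(3),row(c,pose(0,55,b)))
E
```

```text
0.15 [0.42  0.136 0.195] [[199.9, 666.2, -35.9], [-22.6, -28.8, 56.9]]
0.08 [0.46  0.13  0.137] [[239.6, 660.2, -93.2], [-22.6, -28.8, 56.9]]
0.0 [0.505 0.123 0.072] [[284.9, 653.3, -158.8], [-22.6, -28.8, 56.9]]
```

>>> {"method": "play_rows", "body": {
  "commands": [
    [[20, 40, 4], [0, 0, 5]],
    [[40, 85, 8], [0, 0, 10]],
    [[60, 130, 12], [0, 0, 15]],
    [[80, 175, 16], [0, 0, 20]],
    [[100, 220, 20], [0, 0, 25]],
    [[110, 265, 20], [0, 0, 30]],
    [[120, 310, 20], [0, 0, 35]],
    [[130, 350, 20], [0, 0, 40]]
  ],
  "claw": 0.4
}}

```text
t: 0.9
ee_pos: [0.3505, -0.1788, 0.251]
eef_rot: [[-0.457, -0.0, 0.889], [-0.889, 0.0, -0.457], [-0.0, -1.0, -0.0]]
force: [1.7, -0.0, -0.3]
opening: 0.599
```

Run:
```python
from plan import *
from rig import r
o=r.get_obs();c=apply(load(),[[130,350,20],[0,0,40]]);save(c)
print(o["t"],o["joint_pos"].round(3),(o["ee_pos"]-c[0]).round(4),o["force"].round(1))
print(row(c,pose(0,55,.15)))
```

```text
0.9 [-0.776 -0.276  2.004  0.     1.414 -0.301] [-0.      0.0017  0.0006] [ 1.7 -0.  -0.3]
[[69.9, 316.2, -55.9], [-10.9, -33.5, 18.2]]
```

>>> {"method": "play_rows", "body": {
  "commands": [
    [[13, 45, 0], [-1, -4, 2]],
    [[26, 90, 0], [-3, -8, 5]],
    [[39, 135, 0], [-4, -12, 7]],
    [[52, 180, 0], [-6, -17, 9]],
    [[65, 225, 0], [-7, -21, 11]],
    [[75, 265, -20], [-9, -25, 14]],
    [[85, 300, -40], [-10, -29, 16]],
    [[90, 313, -80], [-10.9, -33.5, 18.2]]
  ]
}}

```text
t: 1.7
ee_pos: [0.4431, 0.1363, 0.1746]
eef_rot: [[-0.143, 0.578, 0.804], [-0.99, -0.08, -0.118], [-0.004, -0.812, 0.583]]
force: [2.2, -1.9, 0.0]
opening: 0.598
```

Run:
```python
from plan import *
from rig import r
import cv2
o=r.get_obs();c=apply(load(),[[90,313,-80],[-10.9,-33.5,18.2]]);save(c)
print(o["t"],o["joint_pos"].round(3),(o["ee_pos"]-c[0]).round(4),np.abs(o["eef_rot"]-c[1]).max(),o["force"].round(1))
for b in (.04,0):print(row(c,pose(0,55,b)))
a=r.snapshot("side")["image"][60:330,130:490,::-1];cv2.imwrite("pics/side1.png",cv2.resize(a,None,fx=2.2,fy=2.2,interpolation=cv2.INTER_CUBIC))
```

```text
1.7 [ 0.162 -0.352  2.35  -0.327  0.566  0.532] [0.0026 0.0038 0.0041] 0.01091210534650866 [ 2.2 -1.9  0. ]
[[42.2, -6.3, -66.0], [-0.0, -0.0, -0.0]]
[[64.9, -9.7, -98.8], [-0.0, -0.0, -0.0]]
```

View pics/side1.png

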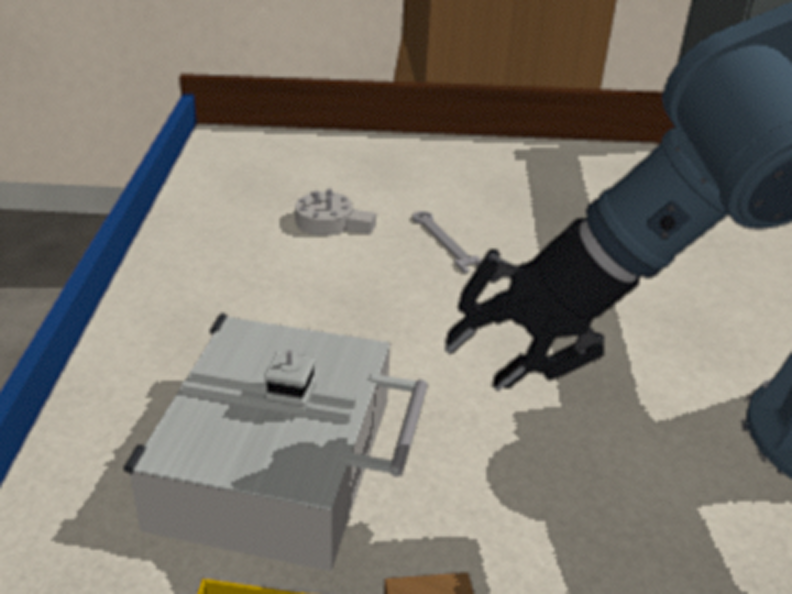

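The gripper is open and lined up with the handle, whose bar is at about (415,425). The bench below it is clear, so I'm moving in along the tool axis.

>>> {"method": "play_rows", "body": {
  "commands": [
    [[14, -2, -22], [0, 0, 0]],
    [[28, -4, -44], [0, 0, 0]],
    [[42, -6, -66], [0, 0, 0]],
    [[48, -7, -74], [0, 0, 0]],
    [[54, -8, -82], [0, 0, 0]],
    [[60, -9, -91], [0, 0, 0]],
    [[65, -9.7, -98.8], [0, 0, 0]],
    [[65, -9.7, -98.8], [0, 0, 0]]
  ]
}}

```text
t: 2.55
ee_pos: [0.5056, 0.1211, 0.0717]
eef_rot: [[-0.152, 0.566, 0.81], [-0.988, -0.088, -0.124], [0.001, -0.82, 0.573]]
force: [-0.1, 0.6, 0.1]
opening: 0.602
```

Run:
```python
from plan import *
from rig import r
import cv2
o=r.get_obs();c=apply(load(),[[65,-9.7,-98.8],[0,0,0]]);save(c)
print(o["t"],o["joint_pos"].round(3),(o["ee_pos"]-c[0]).round(4),np.abs(o["eef_rot"]-c[1]).max(),o["force"].round(1))
A=r.snapshot("side")["image"][180:290,230:380,::-1];B=r.snapshot("scene")["image"][110:220,210:360,::-1]
A,B=[cv2.resize(a,None,fx=2.65,fy=2.65*1.0,interpolation=cv2.INTER_CUBIC) for a in(A,B)]
cv2.imwrite("pics/both2.png",np.vstack([cv2.resize(A,None,fx=1,fy=1),B]))
```

```text
2.55 [ 0.095  0.058  2.277 -0.598  0.255  0.787] [ 0.     -0.0017  0.0001] 0.002853357906400275 [-0.1  0.6  0.1]
```

View pics/both2.png

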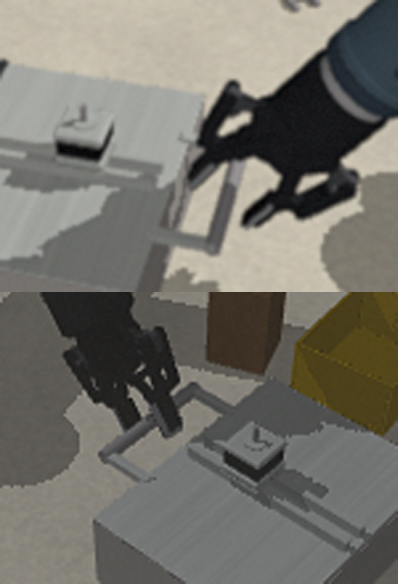

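The fingers straddle the middle of the bar in both panels, at about (225,190) and (140,435). Closing now.

>>> {"method": "play_rows", "body": {
  "commands": [
    [[0, 0, 0], [0, 0, 0]],
    [[0, 0, 0], [0, 0, 0]],
    [[0, 0, 0], [0, 0, 0]],
    [[0, 0, 0], [0, 0, 0]],
    [[0, 0, 0], [0, 0, 0]],
    [[0, 0, 0], [0, 0, 0]],
    [[0, 0, 0], [0, 0, 0]],
    [[0, 0, 0], [0, 0, 0]]
  ],
  "claw": 1.0
}}

```text
t: 3.45
ee_pos: [0.505, 0.1224, 0.0722]
eef_rot: [[-0.15, 0.567, 0.81], [-0.989, -0.086, -0.123], [0.0, -0.819, 0.574]]
force: [-5.1, 0.3, 4.1]
opening: 0.142
```

```bash
cat > st.py <<'E'
import sys,json
from plan import *
from rig import r
# args: JSON last row, list of thetas
rw=json.loads(sys.argv[1]);th=json.loads(sys.argv[2])
o=r.get_obs();c=apply(load(),rw);save(c)
g=o["ee_pos"]-D*o["eef_rot"][:,1];b=Rb.T@(g-H)
print("t",o["t"],"q",o["joint_pos"].round(2),"err",(o["ee_pos"]-c[0]).round(4),"F",(Rb.T@o["force"]).round(1),"open",round(o["opening"],3))
print("theta meas",round(np.arctan2(b[2],-b[0]),4),"rad",round(np.hypot(b[0],b[2]),4),"lat",b[1].round(4),"pitch",np.degrees(np.arctan2(-(Rb.T@o["eef_rot"])[2,1],(Rb.T@o["eef_rot"])[0,1])).round(1))
a=np.array(th)
print(json.dumps([row(c,pose(t,55)) for t in th]))
E
python3 st.py '[[0,0,0],[0,0,0]]' '[0,0.01,0.025,0.045,0.065,0.085,0.105,0.125,0.145]'
```

```text
t 3.45 q [ 0.1   0.06  2.28 -0.6   0.25  0.79] err [-0.0005 -0.0004  0.0005] F [-5.1 -0.5  4.1] open 0.142
theta meas 0.0019 rad 0.2474 lat -0.0005 pitch 55.0
[[[-0.1, -0.0, 0.0], [-0.0, -0.0, -0.0]], [[-0.2, -0.0, 2.4], [0.1, 0.6, -0.0]], [[-0.4, 0.0, 5.9], [0.2, 1.4, -0.0]], [[-0.5, 0.0, 10.7], [0.4, 2.5, -0.0]], [[-0.6, 0.0, 15.4], [0.5, 3.7, -0.0]], [[-0.5, 0.0, 20.1], [0.7, 4.8, -0.0]], [[-0.4, 0.0, 24.9], [0.9, 5.9, -0.0]], [[-0.1, -0.0, 29.6], [1.0, 7.1, -0.0]], [[0.2, -0.1, 34.3], [1.2, 8.2, -0.0]]]
```

>>> {"method": "play_rows", "body": {
  "commands": [
    [[0, 0, 2.4], [0.1, 0.6, 0]],
    [[0, 0, 6], [0.2, 1.4, 0]],
    [[-0.2, 0, 10.7], [0.4, 2.5, 0]],
    [[-0.4, 0, 15.4], [0.5, 3.7, 0]],
    [[-0.4, 0, 20.1], [0.7, 4.8, 0]],
    [[-0.3, 0, 24.9], [0.9, 5.9, 0]],
    [[0, 0, 29.6], [1.0, 7.1, 0]],
    [[0.2, -0.1, 34.3], [1.2, 8.2, 0]]
  ]
}}

```text
t: 4.25
ee_pos: [0.5053, 0.1223, 0.1065]
eef_rot: [[-0.15, 0.444, 0.884], [-0.989, -0.068, -0.134], [0.001, -0.894, 0.449]]
force: [-0.1, 0.9, -2.7]
opening: 0.142
```

```bash
python3 st.py '[[0.2,-0.1,34.3],[1.2,8.2,0]]' '[0.165,0.19,0.215,0.24,0.265,0.29,0.315,0.34]'
```

```text
t 4.25 q [ 0.07 -0.01  2.18 -0.2   0.53  0.37] err [-0.0004 -0.0004  0.0005] F [-0.3  0.9 -2.7] open 0.142
theta meas 0.1468 rad 0.2474 lat -0.0005 pitch 63.3
[[[0.4, -0.0, 4.7], [0.2, 1.1, -0.0]], [[1.1, -0.1, 10.6], [0.4, 2.6, -0.0]], [[1.9, -0.3, 16.5], [0.6, 4.0, -0.0]], [[2.8, -0.4, 22.3], [0.8, 5.4, -0.0]], [[3.9, -0.6, 28.1], [1.1, 6.8, -0.0]], [[5.1, -0.8, 33.9], [1.3, 8.2, -0.0]], [[6.5, -1.0, 39.7], [1.5, 9.6, -0.0]], [[8.0, -1.2, 45.4], [1.7, 11.0, -0.0]]]
```

Lifting cleanly: the downward force of 2.7 N matches the spec.

>>> {"method": "play_rows", "body": {
  "commands": [
    [[0.4, 0, 4.7], [0.2, 1.1, 0]],
    [[1.1, -0.1, 10.6], [0.4, 2.6, 0]],
    [[1.9, -0.3, 16.5], [0.6, 4.0, 0]],
    [[2.8, -0.4, 22.3], [0.8, 5.4, 0]],
    [[3.9, -0.6, 28.1], [1.1, 6.8, 0]],
    [[5.1, -0.8, 33.9], [1.3, 8.2, 0]],
    [[6.5, -1.0, 39.7], [1.5, 9.6, 0]],
    [[8.0, -1.2, 45.4], [1.7, 11.0, 0]]
  ]
}}

```text
t: 5.05
ee_pos: [0.5135, 0.121, 0.152]
eef_rot: [[-0.15, 0.265, 0.953], [-0.989, -0.04, -0.145], [0.0, -0.963, 0.268]]
force: [1.0, 0.9, -2.3]
opening: 0.141
```

```bash
python3 st.py '[[8.0,-1.2,45.4],[1.7,11.0,0]]' '[0.365,0.39,0.415,0.44,0.465,0.49,0.515,0.54]'
```

```text
t 5.05 q [ 0.04  0.    2.   -0.07  0.87  0.22] err [-0.0002 -0.0005  0.0006] F [ 0.9  1.  -2.3] open 0.141
theta meas 0.3421 rad 0.2474 lat -0.0005 pitch 74.5
[[[1.7, -0.3, 5.7], [0.2, 1.5, -0.0]], [[3.5, -0.5, 11.3], [0.4, 2.9, -0.0]], [[5.4, -0.8, 16.9], [0.6, 4.3, -0.0]], [[7.5, -1.1, 22.4], [0.9, 5.7, -0.0]], [[9.7, -1.5, 27.9], [1.1, 7.1, -0.0]], [[12.1, -1.8, 33.3], [1.3, 8.5, -0.0]], [[14.6, -2.2, 38.7], [1.5, 10.0, -0.0]], [[17.2, -2.6, 44.0], [1.7, 11.4, -0.0]]]
```

>>> {"method": "play_rows", "body": {
  "commands": [
    [[1.7, -0.3, 5.7], [0.2, 1.5, 0]],
    [[3.5, -0.5, 11.3], [0.4, 2.9, 0]],
    [[5.4, -0.8, 16.9], [0.6, 4.3, 0]],
    [[7.5, -1.1, 22.4], [0.9, 5.7, 0]],
    [[9.7, -1.5, 27.9], [1.1, 7.1, 0]],
    [[12.1, -1.8, 33.3], [1.3, 8.5, 0]],
    [[14.6, -2.2, 38.7], [1.5, 10.0, 0]],
    [[17.2, -2.6, 44.0], [1.7, 11.4, 0]]
  ]
}}

```text
t: 5.85
ee_pos: [0.5306, 0.1184, 0.196]
eef_rot: [[-0.15, 0.069, 0.986], [-0.989, -0.011, -0.15], [0.001, -0.998, 0.07]]
force: [-1.7, 0.2, -1.7]
opening: 0.14
```

```bash
python3 st.py '[[17.2,-2.6,44.0],[1.7,11.4,0]]' '[0.565,0.59,0.615,0.64,0.665,0.69,0.715,0.74]'
```

```text
t 5.85 q [ 0.01  0.1   1.77 -0.01  1.2   0.16] err [-0.0003 -0.0005  0.0006] F [-1.7 -0.  -1.7] open 0.14
theta meas 0.5419 rad 0.2475 lat -0.0006 pitch 86.0
[[[2.7, -0.4, 5.2], [0.2, 1.4, -0.0]], [[5.6, -0.9, 10.4], [0.4, 2.8, -0.0]], [[8.6, -1.3, 15.5], [0.7, 4.2, -0.0]], [[11.7, -1.8, 20.5], [0.9, 5.6, -0.0]], [[14.9, -2.3, 25.4], [1.1, 7.1, -0.0]], [[18.3, -2.8, 30.2], [1.3, 8.5, -0.0]], [[21.8, -3.3, 35.0], [1.5, 9.9, -0.0]], [[25.4, -3.9, 39.7], [1.7, 11.3, -0.0]]]
```

>>> {"method": "play_rows", "body": {
  "commands": [
    [[2.7, -0.4, 5.2], [0.2, 1.4, 0]],
    [[5.6, -0.9, 10.4], [0.4, 2.8, 0]],
    [[8.6, -1.3, 15.5], [0.7, 4.2, 0]],
    [[11.7, -1.8, 20.5], [0.9, 5.6, 0]],
    [[14.9, -2.3, 25.4], [1.1, 7.1, 0]],
    [[18.3, -2.8, 30.2], [1.3, 8.5, 0]],
    [[21.8, -3.3, 35.0], [1.5, 9.9, 0]],
    [[25.4, -3.9, 39.7], [1.7, 11.3, 0]]
  ]
}}

```text
t: 6.65
ee_pos: [0.5562, 0.1144, 0.2358]
eef_rot: [[-0.15, -0.128, 0.98], [-0.989, 0.018, -0.149], [0.001, -0.992, -0.129]]
force: [-2.0, -0.8, -0.5]
opening: 0.143
```

```bash
python3 st.py '[[25.4,-3.9,39.7],[1.7,11.3,0]]' '[0.765,0.79,0.815,0.84,0.865,0.89,0.915,0.94]'
```

```text
t 6.65 q [-0.02  0.25  1.52  0.02  1.5   0.13] err [-0.0002 -0.0006  0.0008] F [-1.8 -1.  -0.5] open 0.143
theta meas 0.7423 rad 0.2476 lat -0.0006 pitch 97.4
[[[3.7, -0.5, 4.5], [0.2, 1.4, -0.0]], [[7.5, -1.1, 9.0], [0.5, 2.8, -0.0]], [[11.5, -1.7, 13.4], [0.7, 4.3, -0.0]], [[15.5, -2.3, 17.7], [0.9, 5.7, -0.0]], [[19.7, -3.0, 21.8], [1.1, 7.1, -0.0]], [[23.9, -3.6, 25.9], [1.3, 8.5, -0.0]], [[28.3, -4.3, 29.9], [1.5, 9.9, -0.0]], [[32.7, -5.0, 33.7], [1.8, 11.3, -0.0]]]
```

>>> {"method": "play_rows", "body": {
  "commands": [
    [[3.7, -0.5, 4.5], [0.2, 1.4, 0]],
    [[7.5, -1.1, 9.0], [0.5, 2.8, 0]],
    [[11.5, -1.7, 13.4], [0.7, 4.3, 0]],
    [[15.5, -2.3, 17.7], [0.9, 5.7, 0]],
    [[19.7, -3.0, 21.8], [1.1, 7.1, 0]],
    [[23.9, -3.6, 25.9], [1.3, 8.5, 0]],
    [[28.3, -4.3, 29.9], [1.5, 9.9, 0]],
    [[32.7, -5.0, 33.7], [1.8, 11.3, 0]]
  ]
}}

```text
t: 7.45
ee_pos: [0.5892, 0.1093, 0.2698]
eef_rot: [[-0.15, -0.319, 0.936], [-0.989, 0.049, -0.142], [-0.0, -0.946, -0.323]]
force: [-1.7, 0.4, 0.6]
opening: 0.142
```

```bash
python3 st.py '[[32.7,-5.0,33.7],[1.8,11.3,0]]' '[0.965,0.99,1.015,1.04,1.06,1.08,1.1,1.115]'
```

```text
t 7.45 q [-0.03  0.43  1.24  0.04  1.79  0.12] err [ 0.0001 -0.0007  0.0011] F [-1.7  0.2  0.6] open 0.142
theta meas 0.9433 rad 0.2477 lat -0.0007 pitch 108.8
[[[4.5, -0.7, 3.8], [0.2, 1.5, -0.0]], [[9.2, -1.4, 7.4], [0.4, 2.9, -0.0]], [[13.9, -2.1, 10.9], [0.6, 4.3, -0.0]], [[18.7, -2.8, 14.3], [0.8, 5.7, -0.0]], [[22.6, -3.4, 16.9], [1.0, 6.8, -0.0]], [[26.5, -4.0, 19.4], [1.2, 8.0, -0.0]], [[30.6, -4.6, 21.9], [1.3, 9.1, -0.0]], [[33.6, -5.1, 23.7], [1.5, 9.9, -0.0]]]
```

>>> {"method": "play_rows", "body": {
  "commands": [
    [[4.5, -0.7, 3.8], [0.2, 1.5, 0]],
    [[9.2, -1.4, 7.4], [0.4, 2.9, 0]],
    [[13.9, -2.1, 10.9], [0.6, 4.3, 0]],
    [[18.7, -2.8, 14.3], [0.8, 5.7, 0]],
    [[22.6, -3.4, 16.9], [1.0, 6.8, 0]],
    [[26.5, -4.0, 19.4], [1.2, 8.0, 0]],
    [[30.6, -4.6, 21.9], [1.3, 9.1, 0]],
    [[33.6, -5.1, 23.7], [1.5, 9.9, 0]]
  ]
}}

```text
t: 8.25
ee_pos: [0.623, 0.1041, 0.2935]
eef_rot: [[-0.15, -0.476, 0.866], [-0.989, 0.073, -0.132], [-0.0, -0.876, -0.482]]
force: [-1.7, -0.3, 2.2]
opening: 0.141
```

```bash
python3 st.py '[[33.6,-5.1,23.7],[1.5,9.9,0]]' '[1.13,1.145,1.16,1.175,1.19,1.2,1.205,1.205]'
```

```text
t 8.25 q [-0.05  0.63  0.96  0.06  2.05  0.12] err [ 0.0004 -0.0008  0.0011] F [-1.6 -0.6  2.2] open 0.141
theta meas 1.1189 rad 0.2478 lat -0.0008 pitch 118.8
[[[3.0, -0.4, 1.7], [0.1, 0.9, -0.0]], [[6.1, -0.9, 3.4], [0.2, 1.7, -0.0]], [[9.2, -1.4, 5.1], [0.3, 2.6, -0.0]], [[12.4, -1.9, 6.7], [0.5, 3.4, -0.0]], [[15.5, -2.4, 8.2], [0.6, 4.3, -0.0]], [[17.6, -2.7, 9.2], [0.7, 4.9, -0.0]], [[18.7, -2.8, 9.7], [0.7, 5.1, -0.0]], [[18.7, -2.8, 9.7], [0.7, 5.1, -0.0]]]
```

>>> {"method": "play_rows", "body": {
  "commands": [
    [[3.0, -0.4, 1.7], [0.1, 0.9, 0]],
    [[6.1, -0.9, 3.4], [0.2, 1.7, 0]],
    [[9.2, -1.4, 5.1], [0.3, 2.6, 0]],
    [[12.4, -1.9, 6.7], [0.5, 3.4, 0]],
    [[15.5, -2.4, 8.2], [0.6, 4.3, 0]],
    [[17.6, -2.7, 9.2], [0.7, 4.9, 0]],
    [[18.7, -2.8, 9.7], [0.7, 5.1, 0]],
    [[18.7, -2.8, 9.7], [0.7, 5.1, 0]]
  ]
}}

```text
t: 9.05
ee_pos: [0.6415, 0.1012, 0.3032]
eef_rot: [[-0.15, -0.552, 0.82], [-0.989, 0.083, -0.125], [0.001, -0.83, -0.558]]
force: [-2.5, -4.8, 4.3]
opening: 0.142
```

```bash
python3 st.py '[[18.7,-2.8,9.7],[0.7,5.1,0]]' '[1.195,1.18,1.16,1.14,1.12,1.1,1.08,1.06]'
python3 - <<'E'
from rig import r
import cv2,numpy as np
A=r.snapshot("side");B=r.snapshot("scene")
cv2.imwrite("pics/top.png",cv2.resize(A["image"][120:320,170:400,::-1],None,fx=3,fy=3,interpolation=cv2.INTER_CUBIC))
E
```

```text
t 9.05 q [-0.05  0.74  0.8   0.07  2.19  0.12] err [ 0.0002 -0.0009  0.001 ] F [-1.7 -5.1  4.3] open 0.142
theta meas 1.2076 rad 0.2478 lat -0.0008 pitch 123.9
[[[-2.1, 0.3, -1.0], [-0.1, -0.5, -0.0]], [[-5.3, 0.8, -2.5], [-0.2, -1.4, -0.0]], [[-9.5, 1.4, -4.6], [-0.4, -2.5, -0.0]], [[-13.6, 2.0, -6.9], [-0.5, -3.6, -0.0]], [[-17.7, 2.7, -9.2], [-0.7, -4.8, -0.0]], [[-21.7, 3.3, -11.5], [-0.9, -5.9, -0.0]], [[-25.8, 3.9, -14.0], [-1.0, -7.0, -0.0]], [[-29.7, 4.5, -16.5], [-1.2, -8.2, -0.0]]]
```

View pics/top.png

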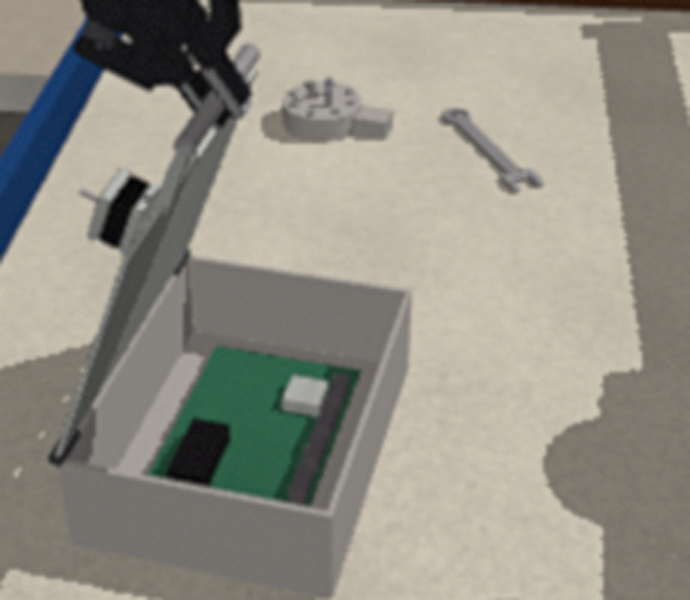

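The cover is held at about 1.207 rad, clearly past balance, and nothing around it has moved. The motor's shaft base shows at about (104,204). I'll cross-check the motor position from that and lower the cover.

>>> {"method": "play_rows", "body": {
  "commands": [
    [[-2.1, 0.3, -1.0], [-0.1, -0.5, 0]],
    [[-5.3, 0.8, -2.5], [-0.2, -1.4, 0]],
    [[-9.5, 1.4, -4.6], [-0.4, -2.5, 0]],
    [[-13.6, 2.0, -6.9], [-0.5, -3.6, 0]],
    [[-17.7, 2.7, -9.2], [-0.7, -4.8, 0]],
    [[-21.7, 3.3, -11.5], [-0.9, -5.9, 0]],
    [[-25.8, 3.9, -14.0], [-1.0, -7.0, 0]],
    [[-29.7, 4.5, -16.5], [-1.2, -8.2, 0]]
  ]
}}

```text
t: 9.95
ee_pos: [0.6113, 0.1059, 0.2863]
eef_rot: [[-0.15, -0.427, 0.892], [-0.989, 0.064, -0.136], [0.001, -0.902, -0.432]]
force: [-2.5, -4.3, 2.7]
opening: 0.143
```

```bash
python3 st.py '[[-29.7,4.5,-16.5],[-1.2,-8.2,0]]' '[1.045,1.03,1.015,1.0,0.985,0.975,0.97,0.97]'
python3 - <<'E'
from fit import *
q=np.load("q.npy");th=1.206
for m in(.06,.07,.08):
    L=.05+m
    f=lambda d,h,y=0:(.1-d*np.cos(th)+h*np.sin(th),y,.087+d*np.sin(th)+h*np.cos(th))
    P=[f(L,.052)]+[f(L+a*.021,h,b*.021) for h in(.014,.052) for a,b in((-1,-1),(1,-1),(1,1),(-1,1))]
    print(m,((proj("side",box(q,P))-[170,120])*3).round().astype(int).tolist())
E
```

```text
t 9.95 q [-0.04  0.56  1.06  0.05  1.97  0.12] err [-0.0003 -0.0007  0.0007] F [-1.8 -4.7  2.7] open 0.143
theta meas 1.0606 rad 0.2478 lat -0.0007 pitch 115.6
[[[-2.9, 0.4, -2.0], [-0.1, -0.8, -0.0]], [[-5.8, 0.9, -4.0], [-0.3, -1.7, -0.0]], [[-8.7, 1.3, -6.0], [-0.4, -2.5, -0.0]], [[-11.5, 1.7, -8.1], [-0.5, -3.4, -0.0]], [[-14.4, 2.2, -10.2], [-0.7, -4.2, -0.0]], [[-16.2, 2.5, -11.7], [-0.7, -4.8, -0.0]], [[-17.1, 2.6, -12.4], [-0.8, -5.1, -0.0]], [[-17.1, 2.6, -12.4], [-0.8, -5.1, -0.0]]]
0.06 [[98, 214], [149, 241], [164, 199], [142, 231], [128, 273], [103, 219], [116, 177], [93, 208], [80, 250]]
0.07 [[101, 204], [152, 231], [167, 189], [146, 221], [131, 263], [106, 209], [119, 167], [96, 197], [83, 241]]
0.08 [[105, 193], [156, 221], [171, 179], [149, 210], [135, 253], [109, 199], [123, 156], [100, 187], [86, 231]]
```

Both measurements give m ≈ 0.071, so the balance angle is about 1.075 rad and the target 0.970.

>>> {"method": "play_rows", "body": {
  "commands": [
    [[-2.9, 0.4, -2.0], [-0.1, -0.8, 0]],
    [[-5.8, 0.9, -4.0], [-0.3, -1.7, 0]],
    [[-8.7, 1.3, -6.0], [-0.4, -2.5, 0]],
    [[-11.5, 1.7, -8.1], [-0.5, -3.4, 0]],
    [[-14.4, 2.2, -10.2], [-0.7, -4.2, 0]],
    [[-16.2, 2.5, -11.7], [-0.7, -4.8, 0]],
    [[-17.1, 2.6, -12.4], [-0.8, -5.1, 0]],
    [[-17.1, 2.6, -12.4], [-0.8, -5.1, 0]]
  ]
}}

```text
t: 10.75
ee_pos: [0.5941, 0.1086, 0.2739]
eef_rot: [[-0.15, -0.346, 0.926], [-0.989, 0.051, -0.141], [0.001, -0.937, -0.35]]
force: [-2.7, -4.5, 2.2]
opening: 0.14
```

```bash
python3 st.py '[[-17.1,2.6,-12.4],[-0.8,-5.1,0]]' '[0.97]'
python3 - <<'E'
from fit import *
from rig import r
s=r.snapshot("side");q=np.load("q.npy")
im=cv2.resize(s["image"][120:320,170:400,::-1],None,fx=3,fy=3,interpolation=cv2.INTER_CUBIC)
for th,c in((.92,(0,0,255)),(.97,(0,255,0)),(1.02,(255,0,0))):
    f=lambda d,y:(.1-d*np.cos(th),y,.087+d*np.sin(th))
    P=((proj("side",box(q,[f(.247,.067),f(.247,-.067),f(.2,.13),f(.2,-.13),f(0,.13),f(0,-.13)]))-[170,120])*3)
    for p in P: cv2.circle(im,tuple(int(v) for v in p),3,c,-1)
cv2.imwrite("pics/end.png",im)
E
```

```text
t 10.75 q [-0.04  0.46  1.2   0.04  1.83  0.12] err [-0.0004 -0.0007  0.0006] F [-2.  -4.8  2.2] open 0.14
theta meas 0.9703 rad 0.2477 lat -0.0007 pitch 110.5
[[[-0.0, 0.0, -0.0], [0.0, 0.0, -0.0]]]
```

View pics/end.png

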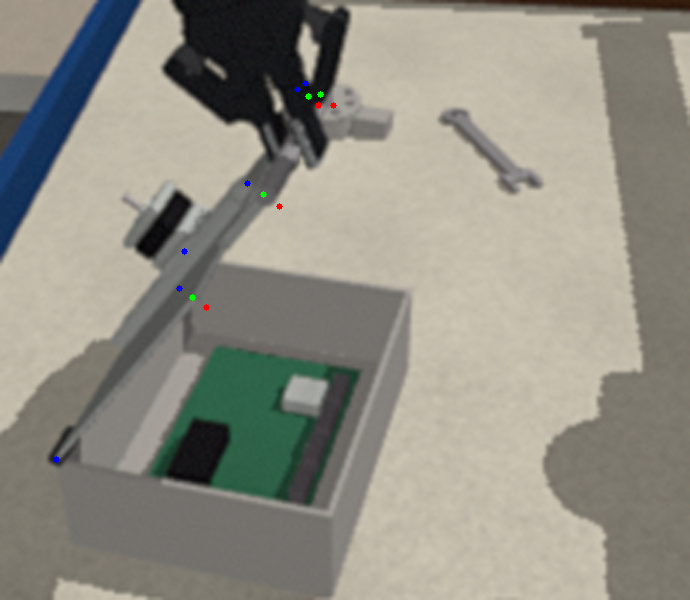

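Run:
```python
from fit import *
from rig import r
q=np.load("q.npy");out=[]
for n,(x0,y0) in(("side",(180,140)),("scene",(250,90))):
    s=r.snapshot(n)
    im=cv2.resize(s["image"][y0:y0+140,x0:x0+95,::-1],None,fx=4.2,fy=4.2,interpolation=cv2.INTER_CUBIC)
    im=np.clip(im.astype(float)*1.5,0,255).astype(np.uint8)
    for th,c in((.92,(0,0,255)),(.97,(0,255,0)),(1.02,(255,0,0))):
        f=lambda d,y:(.1-d*np.cos(th),y,.087+d*np.sin(th))
        P=((proj(n,box(q,[f(.254,.067),f(.254,-.067),f(.2,.13),f(.2,-.13)]))+.5-[x0,y0])*4.2-.5)
        for p in P: cv2.circle(im,tuple(int(round(v)) for v in p),2,c,-1)
    out.append(im)
cv2.imwrite("pics/endz.png",np.hstack(out)); print(np.hstack(out).shape,r.get_obs()["force"].round(1),r.get_obs()["t"])
```

```text
(588, 798, 3) [-2.2 -4.4  2.1] 10.9
```

View pics/endz.png

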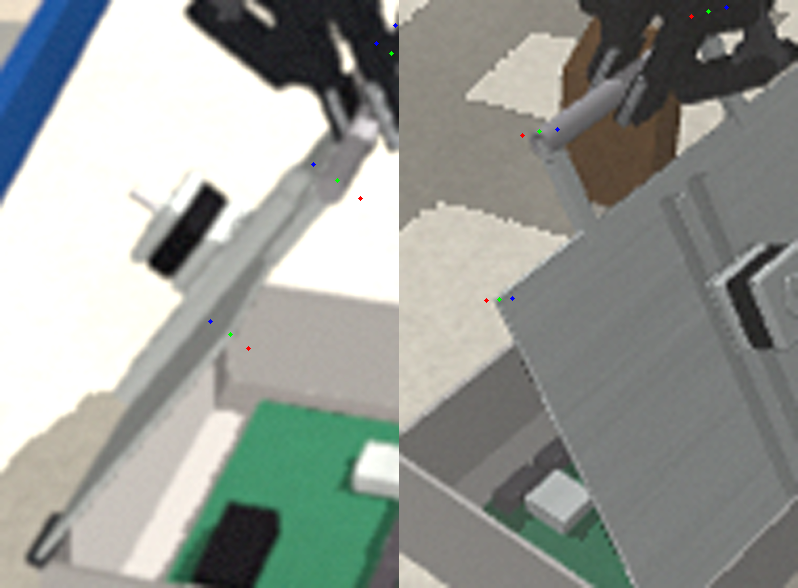

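The green (0.97 rad) markers sit on the plate corner at (498,300) and on the bar end at (540,135), so the cameras confirm the angle. I'll hold for half a second, then hand in.

>>> {"method": "play_rows", "body": {
  "commands": [
    [[0, 0, 0], [0, 0, 0]],
    [[0, 0, 0], [0, 0, 0]],
    [[0, 0, 0], [0, 0, 0]],
    [[0, 0, 0], [0, 0, 0]],
    [[0, 0, 0], [0, 0, 0]]
  ]
}}

```text
t: 11.4
ee_pos: [0.5942, 0.1086, 0.2739]
eef_rot: [[-0.15, -0.346, 0.926], [-0.989, 0.052, -0.141], [0.001, -0.937, -0.35]]
force: [-3.6, -3.7, 2.8]
opening: 0.143
```

```bash
python3 st.py '[[0,0,0],[0,0,0]]' '[0.97]'; python3 -c "
from rig import r
print(r.get_obs()['joint_vel'].round(4)); print(r.close_job())"
```

```text
t 11.4 q [-0.04  0.46  1.2   0.04  1.83  0.12] err [-0.0003 -0.0007  0.0007] F [-3.1 -4.2  2.8] open 0.143
theta meas 0.9708 rad 0.2477 lat -0.0007 pitch 110.5
[[[-0.0, 0.0, -0.0], [0.0, 0.0, -0.0]]]
[-0.0015  0.0009 -0.0003 -0.0005  0.0002 -0.0002]
the job is handed in; nothing more can be done
None
```

I gripped the cover by the middle of its bar handle, raised it to about 1.207 rad and eased it back to 0.971 rad. I handed it in at 11.4 s, still held there and steady.

- **Balance point:** the pictures put the motor at about 0.071 m on the rail, so the balance angle is about 1.075 rad. The cover went about 7.5° past that and now rests about 6° below it. The motor readings ranged from about 0.070 to 0.077 m, which could move the balance angle by about 0.5°.
- **Angle check:** the arm's reading of 0.971 rad agrees with the plate corner and bar end in both camera views. Joint speeds at the end were near zero and the grip opening had not changed.
- **Forces:** the readings I took after each move stayed below about 7 N. The few newtons of sideways grip load hid the cover's very small pull near balance. I therefore could not confirm the balance angle by force; it rests on the motor position alone.
- **Bystanders:** nothing touched the tool head, wrench, carton or tub. The tool head and wrench were unmoved in the side views I checked. I did not recheck the tub and carton at the end.

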